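Hold the grinder lid at half twist

ROBOT

A 6-joint arm with a two-finger parallel gripper is mounted at the origin on a cart in front of the work surface, level with it; the furniture and walls round the work are solid. World frame = base frame: x ahead of the robot, y to its left, z up, the work surface at z = 0. Lengths are in m, angles in rad, forces in N, time in s.
With the tool pointing down it reaches from about 0.3 to 0.775 m from the base axis. Payload 14.6 kg.
Tool frame: the origin (TCP) lies between the finger pads; the fingertips stand 22 mm ahead of it and the grasp point (between the pads) lies 3 mm ahead of it (ctrl.tip_reach is the distance from the TCP to the fingertips, in m); z points along the fingers, y is the direction in which the jaws open and shut (so a half turn about z gives the same grasp; the last joint's range is limited). The gripper opens to 94 mm and grips with 3 to 60 N. Pads are 16 mm wide; open, the fingers measure 119 mm over their backs; the gripper's body (75 mm by 177 mm) begins 78 mm behind the grasp point.
Start: joints at [-1.312, 0.3, 1.521, -0, 1.321, -0.067], TCP at [0.176, -0.521, 0.192] pointing down, gripper open.
Joint ranges: [-3.03, 3.03], [-0.79, 2.21], [0.23, 2.52], [-1.04, 4.18], [0, 3.07], [-2.55, 2.55]. Speed limits (rad/s): [2.22, 2.22, 2.57, 3.14, 3.14, 3.14].

INTERFACE

Orientations are given as [roll, pitch, yaw] about the fixed x, y, z axes, in that order (R = Rz(yaw) Ry(pitch) Rx(roll)).
In Python, from station import ctrl gives the robot as it stands. The module is installed in compiled form; this text tells all that it offers.
- The arm moves only by the shell command python3 -m creep 'ROWS' [OPENING] [FORCE]. ROWS is a JSON object of lists of equal length, an entry for each row: "xyz": the shift along the tool's x, y, z in mm, a list of three; "spin": the turn about the tool's z in rad. In form: {"xyz": [[tx, ty, tz], ...], "spin": [spin, ...]}. A call has 1 to 5 rows; each row shifts and turns the commanded pose from where the row before left it, along the tool's axes as they then stand; what a row does not reach is not made up. A row lasts 1/8 s, in which the tool goes at most 62.5 mm and 10.7 degrees, less where a joint would pass 70% of its speed; a pose out of reach is approached as far as the arm can. A call with a gripper value outside its range is refused whole. OPENING is the finger opening in mm, from 0 to 94, set as the call begins (- or left out, the last holds). The fingers move at their own pace and stop on an object; FORCE is the grip in N (left out, the last holds). Time passes only in rows, so rows that do not move let the fingers close. It gives the time, the measured TCP pose, the force and the opening at its end, in the units of the state.
- ctrl.get_obs(): the state, without advancing time (a new reading comes with each control period).
- ctrl.camera(name): name is "side" or "top" or "wrist"; returns the picture (400x640x3 uint8, red, green, blue); there is no depth.
- ctrl.camera_model(name): a dict with "fx", "fy", "cx", "cy" (pixels), "k1" (the pictures are not rectified: a ray, as slopes to the right and down, at radius r is drawn at 1 + k1 r^2 times it, then the intrinsics apply), "R" (3x3) and "t" (3): a world point X has camera coordinates R X + t. Camera axes: x right, y down, z forward; pixel columns grow to the right and rows downward; lengths in m; the calibration is good to about 2 mm. A picture is of the moment at which its call begins: read the wrist's pose just before it. camera_model takes no time and is no camera call; for the wrist camera it gives the pose at the moment of the call.
- ctrl.hand_in(): hands the job in, once; it reports no verdict.
The state is a dict: "time_s": time; "qpos": joint angles; "joint_vel": joint speeds; "tau": joint torques, N m; "ee_pos": TCP position; "eef_rot": TCP orientation; "force": force on the tool from outside, world axes, zero at the start; "moment": the same for the moment, N m; "grip_width": finger opening in m.
Only numpy, scipy, OpenCV 4.12 (cv2) and the standard library are available. Lean on these libraries where they do the work, as an engineer would, in place of code of your own. Each camera call takes 0.05 s, during which the arm holds its last target.

TASK

Fit the loose bayonet lid on the coffee grinder: lower it so that its two lugs drop through the two notches of the steel collar and it sits fully down, then twist it clockwise (seen from above) against the spring until its grip bar points at the single raised marks, half way to the lock, and never as far as the lock at the double marks. The spring would turn it back, so finish while still gripping the lid and holding it steady there; leave the sugar caddy, honey jar, mug and orange where they stand.

Things in the scene. Friction and masses are not known exactly. Their poses are not given: they have to be found in the camera images.
- lid_grip (a point): loose black lid, 120 g, upright on the table: round cap 74 mm across, grip bar on top, short plug below. Point: middle of the bar, 36 mm above the lid's underside. x along the bar, y across it, z up. Bar 46 mm long (x), 16 mm wide (y), from 16 mm below (the cap's top) to 14 mm above the point. The lid is the same after a half turn about z
- lid_foot (a point): centre of the lid's underside, axes as lid_grip. The plug is 58 mm across and 14.5 mm high; at its foot two lugs, 14 mm wide and 5 mm thick, stick out to 36.5 mm from the axis along +x and -x, below the ends of the bar
- grinder_mouth (a point): coffee grinder: squat round white appliance 106 mm across, fixed; steel collar 96 mm across on top. Point: centre of its mouth at the top of the bayonet lip, 99.5 mm above the table (rim round it 1 mm higher, marks 3 mm higher). z up; the two notches lie along +x and -x. Bore of the lip 62 mm; notches 41 degrees wide, out to 40 mm from the axis; lip 6 mm thick
- grinder_seat (a point): centre of the grinder's seat, 13.5 mm below grinder_mouth, same axes. The lid's underside rests here when fully down: lid_grip is then 22.5 mm above grinder_mouth
- half_mark (a point): top of one of the two single raised black marks on the grinder's rim (the other is opposite), 5.5 mm long and 4.5 mm wide, 44 mm from the axis, 0.65 rad clockwise from a notch's middle seen from above. The double marks (lock) lie at 1.3 rad
- drive_ring (a joint): spring ring below the lip, rad, 0 at rest, grows clockwise seen from above, to 1.15. A lug entering mid-notch turns about 0.15 rad freely, then carries the ring, so it reads 0.15 less than the lid's angle: 0.5 at the single marks; the lock catches at 0.95. The spring resists with 0.04 N m at 0, 0.11 at 0.5, and turns ring and lid back when let go. The lid cannot turn the other way
- sugar_caddy: bystander: black box of sugar packets, 52x66x71 mm; origin at its underside
- honey_jar: bystander: round jar with a dark lid, 65 mm across, 86 mm high; origin at its underside
- left_mug: bystander: two-tone mug, 78x112x92 mm; origin at its underside
- orange_1: bystander: orange, 74 mm across, 64 mm high; origin at its underside

How it is judged:
On the way, in this order (a step that is already met when the one before it is completed fails the run):
1. the lid has been lifted (height (world z) of lid_grip above 0.07 m), for 0.1 s.
2. the lid sits fully down in the mouth, its lugs through the notches, not yet twisted to the half-way marks (z of lid_grip in the frame of grinder_mouth below 0.0265 m and horizontal distance between lid_grip and grinder_mouth below 0.006 m and angle between lid_grip's own z axis and vertical below 0.1 rad and value of joint drive_ring below 0.3 rad), for 0.1 s.
At the end, for the whole second after the job is handed in: The lid is down in the mouth (grip point less than 26.5 mm above the mouth point, centred within 6 mm, tilted less than 0.1 rad), the fingers hold it (more than 1 N), and the spring ring rests steady (under 0.2 rad/s) between 0.32 and 0.70 rad, which only a held lid can do (value of joint drive_ring between 0.32 and 0.7 rad and velocity of joint drive_ring between -0.2 and 0.2 rad/s and z of lid_grip in the frame of grinder_mouth below 0.0265 m and horizontal distance between lid_grip and grinder_mouth below 0.006 m and angle between lid_grip's own z axis and vertical below 0.1 rad and contact force between the fingers and lid above 1 N); the arm keeps its last pose, push and grip.
It fails at once if the lid is twisted as far as the lock (value of joint drive_ring above 0.95 rad).
It fails at once if a bystander is moved more than 3 cm (distance of any of sugar_caddy, honey_jar, left_mug, orange_1 from where it was at the start of the episode above 0.03 m).
It also fails if it takes over 40 s, if anything falls off the work surface, if the arm or the gripper's body presses on something with over 40 N, if the wrist force passes 120 N, or if a joint passes its speed limit or range.

## Working session

There is one attempt and no reset: what is moved stays moved. The work goes in short steps, Python scripts to look and compute and a shell command to move; the robot and the scene stay as the last step left them, time stands still between calls to the robot, and variables do not carry over. Pictures are saved under pics/ and viewed, and the job is handed in when it is done.

```bash
mkdir -p pics
python3 - <<'E'
from station import ctrl
import cv2
o=ctrl.get_obs(); print(o)
for n in("side","top","wrist"):
    m=ctrl.camera_model(n); print(n,m)
    cv2.imwrite(f"pics/{n}0.png",ctrl.camera(n)[:,:,::-1])
E
```

```text
{'time_s': 0.0, 'qpos': array([-1.31162215e+00,  3.00470042e-01,  1.52158491e+00, -2.39791475e-06,
        1.32072805e+00, -6.65995515e-02]), 'joint_vel': array([ 0.0002967 , -0.00054202, -0.00140705, -0.001356  ,  0.00136014,
        0.00232867]), 'tau': array([-2.11889535e-03, -5.31819034e+01, -3.52734911e+01,  7.07706157e-02,
        2.43942562e-02, -1.28980464e-04]), 'ee_pos': array([ 0.17594592, -0.52079399,  0.19178531]), 'eef_rot': array([-3.14040478e+00, -7.69009011e-05,  3.25774282e-01]), 'force': array([ 0.35213279,  0.07940332, -0.07834272]), 'moment': array([-0.02427288, -0.01690727, -0.00211919]), 'grip_width': 0.09363979672859307}
side {'fx': 361.7419676509947, 'fy': 361.7419676509947, 'cx': 318.7110354804646, 'cy': 199.23668342306985, 'k1': -0.07511651966721522, 'R': array([[-0.99935438,  0.02864053,  0.02169183],
       [-0.01006051,  0.35652805, -0.93423045],
       [-0.0344906 , -0.93384553, -0.35600973]]), 't': array([0.51397434, 0.09751914, 1.07051849])}
top {'fx': 392.0614599507679, 'fy': 392.0614599507679, 'cx': 320.0170002340158, 'cy': 196.76381283312423, 'k1': -0.039580840362589194, 'R': array([[-0.02322595, -0.9994922 , -0.0218149 ],
       [-0.98465588,  0.02664532, -0.17246108],
       [ 0.17295477,  0.01747459, -0.98477474]]), 't': array([0.04932566, 0.51280899, 0.93163686])}
wrist {'fx': 294.22976521607865, 'fy': 294.22976521607865, 'cx': 321.3975991032961, 'cy': 203.41442020547368, 'k1': -0.0340877148513779, 'R': array([[ 0.32050318, -0.94724521, -0.00205512],
       [-0.90989421, -0.30846716,  0.27738159],
       [-0.26338232, -0.08703174, -0.96075763]]), 't': array([-0.54862444, -0.02990442,  0.39036892])}
```

View pics/top0.png

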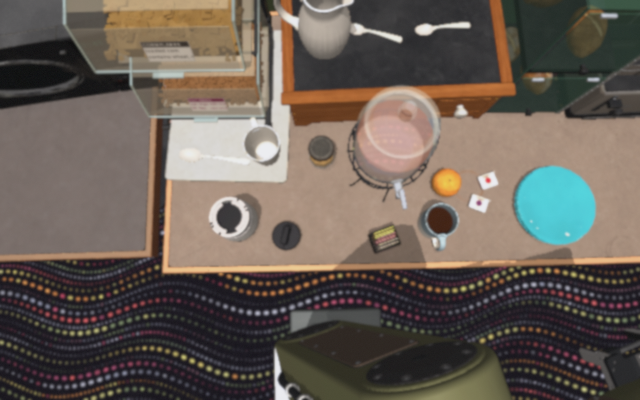

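View pics/side0.png

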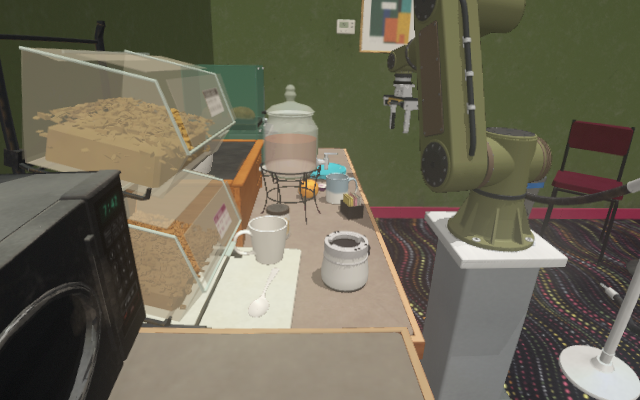

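View pics/wrist0.png

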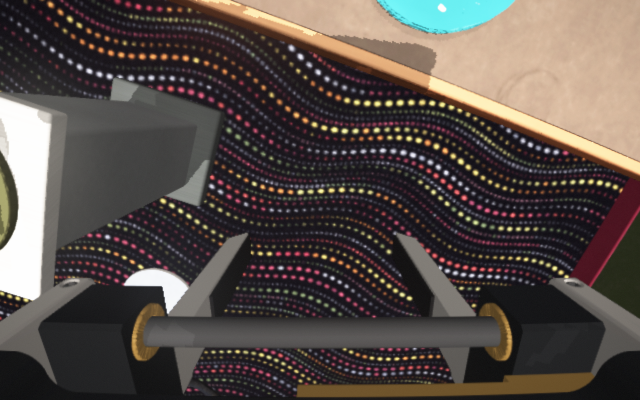

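The top view shows the grinder at about (231,217) and the black lid at (286,236). The caddy is at (385,238), the jar at (321,150), the mug at (440,217) and the orange at (447,182). Next I'll convert these to positions.

```bash
cat > h.py <<'E'
import numpy as np,cv2
from scipy.spatial.transform import Rotation as Rn
def dist(m): return np.array([m['k1'],0,0,0,0.])
def K(m): return np.array([[m['fx'],0,m['cx']],[0,m['fy'],m['cy']],[0,0,1.]])
def ray(m,uv):
    # undistort: simple fixed point via cv2
    s=cv2.undistortPoints(np.array(uv,float).reshape(-1,1,2),K(m),dist(m)).reshape(-1,2)
    d=np.c_[s,np.ones(len(s))]@m['R']
    return -m['R'].T@m['t'],d
def onz(m,uv,z):
    c,d=ray(m,uv); return c+d*((z-c[2])/d[:,2])[:,None]
def proj(m,X):
    return cv2.projectPoints(np.array(X,float).reshape(-1,1,3),cv2.Rodrigues(m['R'])[0],m['t'],K(m),dist(m))[0].reshape(-1,2)
def crop(img,x0,y0,x1,y1,s,name):
    cv2.imwrite('pics/'+name,cv2.resize(img[y0:y1,x0:x1,::-1],None,fx=s,fy=s,interpolation=cv2.INTER_CUBIC))
def tool(o): return Rn.from_euler('xyz',o['eef_rot'])
def wrap(a,p=2*np.pi): return (a+p/2)%p-p/2
E
python3 - <<'E'
from h import *
from station import ctrl
m=ctrl.camera_model('top')
print(onz(m,[[231,217]],.1),onz(m,[[286,236]],.03))
print(onz(m,[[385,238],[321,150],[440,217],[447,182]],.06))
im=cv2.imread('pics/top0.png')[:,:,::-1]
crop(im,190,180,330,270,5,'topc.png')
E
```

```text
[[0.46173423 0.24526702 0.1       ]] [[0.41954664 0.12380191 0.03      ]]
[[ 0.40646083 -0.11765605  0.06      ]
 [ 0.63016021  0.03093269  0.06      ]
 [ 0.45362271 -0.25344717  0.06      ]
 [ 0.53969933 -0.27725555  0.06      ]]
```

View pics/topc.png

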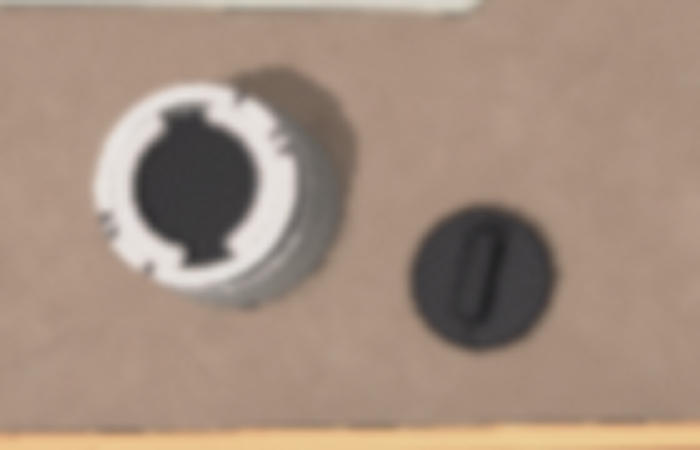

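```bash
cat > plan.py <<'E'
import sys
from h import *
from station import ctrl
def plan(xyz,yaw,n):
    o=ctrl.get_obs(); p=o['ee_pos'];y=o['eef_rot'][2]
    d=np.array(xyz)-p; dy=wrap(yaw-y)
    if dy<-0.6: dy+=2*np.pi
    print('at',p.round(4),o['eef_rot'].round(4),'d',d.round(4),'dyaw',round(dy,4))
    X=[];S=[]
    for i in range(n):
        R=Rn.from_euler('xyz',[np.pi,0,y+dy*i/n])
        X.append((R.inv().apply(d/n)*1000).round(1).tolist());S.append(round(-dy/n,3))
    for i in range(0,n,5): print(X[i:i+5],S[i:i+5])
if __name__=='__main__':
    a=list(map(float,sys.argv[1:])); plan(a[:3],a[3],int(a[4]))
E
python3 - <<'E'
from h import *
from station import ctrl
m=ctrl.camera_model('top')
f=lambda P:[[ (x+.5)/5-.5+190,(y+.5)/5-.5+180] for x,y in P]
w=onz(m,f([(196.5,185),(184,107),(208,266),(241,98),(148,269)]),.1); print(w)
for a,b in((1,2),(3,4)):
    d=w[a]-w[b];print(np.arctan2(d[1],d[0]),np.linalg.norm(d))
w=onz(m,f([(480,272),(490,228),(470,318)]),.05);print(w);d=w[1]-w[2];print(np.arctan2(d[1],d[0]),np.linalg.norm(d))
print(onz(m,f([(483,278)]),.0345))
E
python3 plan.py 0.39 0.13 0.21 3.0 16
```

```text
[[0.46280318 0.2502522  0.1       ]
 [0.50007138 0.25682917 0.1       ]
 [0.42466472 0.24424489 0.1       ]
 [0.50365891 0.22972871 0.1       ]
 [0.42392196 0.27245863 0.1       ]]
0.1653617133757087 0.07644951746136222
-0.4919426381911908 0.09046450873353677
[[0.42292501 0.12260042 0.05      ]
 [0.44437817 0.11749592 0.05      ]
 [0.40065029 0.12768004 0.05      ]]
-0.22881878436338965 0.04489815345374505
[[0.42117428 0.12280544 0.0345    ]]
at [ 0.176  -0.5209  0.1919] [-3.1407e+00 -1.0000e-04  3.2570e-01] d [0.214  0.6509 0.0181] dyaw 2.6743
[[25.7, -34.3, -1.1], [31.0, -29.5, -1.1], [35.5, -23.9, -1.1], [39.0, -17.7, -1.1], [41.4, -11.0, -1.1]] [np.float64(-0.167), np.float64(-0.167), np.float64(-0.167), np.float64(-0.167), np.float64(-0.167)]
[[42.6, -3.9, -1.1], [42.7, 3.2, -1.1], [41.6, 10.3, -1.1], [39.3, 17.1, -1.1], [35.9, 23.4, -1.1]] [np.float64(-0.167), np.float64(-0.167), np.float64(-0.167), np.float64(-0.167), np.float64(-0.167)]
[[31.5, 29.0, -1.1], [26.2, 33.8, -1.1], [20.2, 37.7, -1.1], [13.7, 40.6, -1.1], [6.7, 42.3, -1.1]] [np.float64(-0.167), np.float64(-0.167), np.float64(-0.167), np.float64(-0.167), np.float64(-0.167)]
[[-0.4, 42.8, -1.1]] [np.float64(-0.167)]
```

```bash
python3 -m creep '{"xyz":[[25.7,-34.3,-1],[31,-29.5,-1],[35.5,-24,-1],[39,-17.7,-1],[41.4,-11,-1]],"spin":[-0.167,-0.167,-0.167,-0.167,-0.167]}' 80 && python3 -m creep '{"xyz":[[42.6,-4,-1],[42.7,3,-1],[41.6,10,-1],[39.3,17,-1],[36,23.4,-1]],"spin":[-0.167,-0.167,-0.167,-0.167,-0.167]}'; python3 plan.py 0.39 0.13 0.21 2.913 6
```

```text
time_s: 0.78
ee_pos: [0.243, -0.3162, 0.1973]
eef_rot: [-3.142, -0.0, 1.166]
force: [1.2, -0.4, 0.2]
grip_width: 0.08
time_s: 1.4
ee_pos: [0.3094, -0.1127, 0.2024]
eef_rot: [3.141, 0.0, 2.001]
force: [0.7, -0.7, 0.4]
grip_width: 0.0799
at [ 0.3094 -0.1127  0.2024] [3.1413e+00 3.0000e-04 2.0010e+00] d [0.0806 0.2427 0.0076] dyaw 0.912
[[31.2, 29.1, -1.3], [26.4, 33.5, -1.3], [21.0, 37.1, -1.3], [15.2, 39.8, -1.3], [9.0, 41.7, -1.3]] [np.float64(-0.152), np.float64(-0.152), np.float64(-0.152), np.float64(-0.152), np.float64(-0.152)]
[[2.6, 42.5, -1.3]] [np.float64(-0.152)]
```

```bash
python3 -m creep '{"xyz":[[31.2,29.1,-1],[26.4,33.5,-1],[21,37,-1],[15.2,39.8,-1],[9,41.7,-1]],"spin":[-0.152,-0.152,-0.152,-0.152,-0.152]}' && python3 -m creep '{"xyz":[[2.6,42.5,-1],[0,0,0],[0,0,0]],"spin":[-0.152,0,0]}'
python3 - <<'E'
from h import *
from station import ctrl
import pickle
o=ctrl.get_obs();m=ctrl.camera_model('wrist');im=ctrl.camera('wrist');it=ctrl.camera('top')
pickle.dump((o,m,im,it),open('w1.pkl','wb'))
print(o['ee_pos'],o['eef_rot'],o['qpos'])
cv2.imwrite('pics/w1.png',im[:,:,::-1])
print(proj(m,[[.421,.1228,.0345],[.4628,.2502,.0995]]))
E
```

```text
time_s: 2.02
ee_pos: [0.3776, 0.0894, 0.2074]
eef_rot: [3.142, 0.0, 2.761]
force: [2.4, -0.3, -0.3]
grip_width: 0.0801
time_s: 2.4
ee_pos: [0.3907, 0.1279, 0.2081]
eef_rot: [-3.141, -0.001, 2.907]
force: [0.2, -0.4, 0.2]
grip_width: 0.0801
[0.39069361 0.12786915 0.20811038] [-3.14115949e+00 -5.40485004e-04  2.90658063e+00] [ 2.27250716e-01 -3.00254866e-02  1.85796651e+00 -1.51617393e-04
  1.31432857e+00 -1.10849519e+00]
[[322.89877649 209.39796612]
 [444.59467082 236.43572189]]
```

View pics/w1.png

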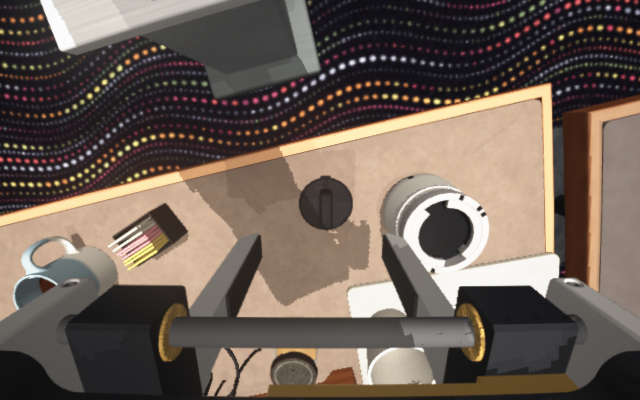

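Run:
```python
from h import *
import pickle
o,m,im,it=pickle.load(open('w1.pkl','rb'))
a=im[160:285,280:500,::-1]
a=cv2.convertScaleAbs(cv2.resize(a,None,fx=3.6,fy=3.6,interpolation=cv2.INTER_CUBIC),alpha=1.6,beta=10)
cv2.imwrite('pics/w1c.png',a)
```

```text
(no output)
```

View pics/w1c.png

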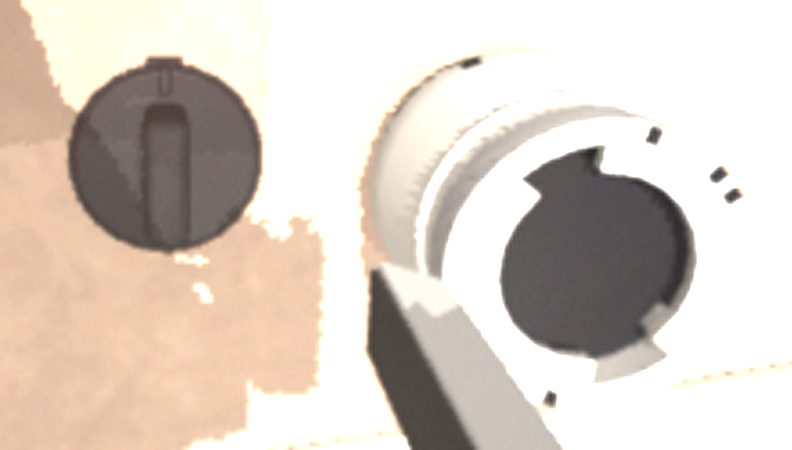

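```bash
cat > ov.py <<'E'
from h import *
def circ(c,r,z,n=120):
    t=np.linspace(0,2*np.pi,n);return np.c_[c[0]+r*np.cos(t),c[1]+r*np.sin(t),np.full(n,z)]
def rect(c,a,L,W,z,ox=0):
    P=np.array([[-L/2,-W/2],[L/2,-W/2],[L/2,W/2],[-L/2,W/2],[-L/2,-W/2]])+[ox,0]
    R=np.array([[np.cos(a),-np.sin(a)],[np.sin(a),np.cos(a)]]);P=P@R.T+c
    return np.c_[P,np.full(5,z)]
def lid(c,a,zu=0.):
    return [circ(c,.037,zu+.02),rect(c,a,.046,.016,zu+.05)]
def mouth(c,a,z=.0995):
    L=[circ(c,.048,z+.001),circ(c,.031,z)]
    for k in(0,np.pi):
        L.append(rect(c,a+k-.65,.0055,.0045,z+.003,.044))
        t=a+k+np.linspace(-np.radians(20.5),np.radians(20.5),15)
        L.append(np.c_[c[0]+.04*np.cos(t),c[1]+.04*np.sin(t),np.full(15,z)])
    return L
def draw(im,m,curves,x0,y0,x1,y1,s,name,gain=1.0):
    a=cv2.convertScaleAbs(cv2.resize(im[y0:y1,x0:x1,::-1],None,fx=s,fy=s,interpolation=cv2.INTER_CUBIC),alpha=gain)
    for cv,col in curves:
        p=(proj(m,cv)-[x0,y0]+.5)*s-.5
        cv2.polylines(a,[np.round(p*8).astype(np.int32)],False,col,1,cv2.LINE_AA,3)
    cv2.imwrite('pics/'+name,a)
E
python3 - <<'E'
from ov import *
import pickle
o,m,im,it=pickle.load(open('w1.pkl','rb'))
f=lambda P,s,x,y:[[ (u+.5)/s-.5+x,(v+.5)/s-.5+y] for u,v in P]
g=lambda P:f(P,3.6,280,160)
lc=onz(m,g([(165.5,155)]),.02)[0]; print('cap',lc)
b=onz(m,g([(169,122),(167,240)]),.05);d=b[1]-b[0];print('bar',b.mean(0),np.linalg.norm(d),np.arctan2(d[1],d[0]))
mk=onz(m,g([(654,135),(550,399)]),.1025);d=mk[1]-mk[0];la=np.arctan2(d[1],d[0]);print('mouth',mk.mean(0),np.linalg.norm(d),la, la+.65)
import sys
la=-.235;mc=mk.mean(0)[:2];ma=.165
C=[(c,(0,255,0)) for c in lid(lc[:2],la)]+[(c,(0,0,255)) for c in mouth(mc,ma)]
draw(im,m,C,280,160,500,285,3.6,'w1o.png')
# top
from station import ctrl
mt=ctrl.camera_model('top'); t0=cv2.imread('pics/top0.png')[:,:,::-1]
draw(t0,mt,C,190,180,330,270,5,'t0o.png')
E
```

```text
cap [0.41710826 0.12753707 0.02      ]
bar [0.41827245 0.12769966 0.05      ] 0.0426177210266142 -0.2461001904107203
mouth [0.46026236 0.25128007 0.1025    ] 0.0882953354794489 -0.4797483119214665 0.17025168807853353
```

View pics/w1o.png

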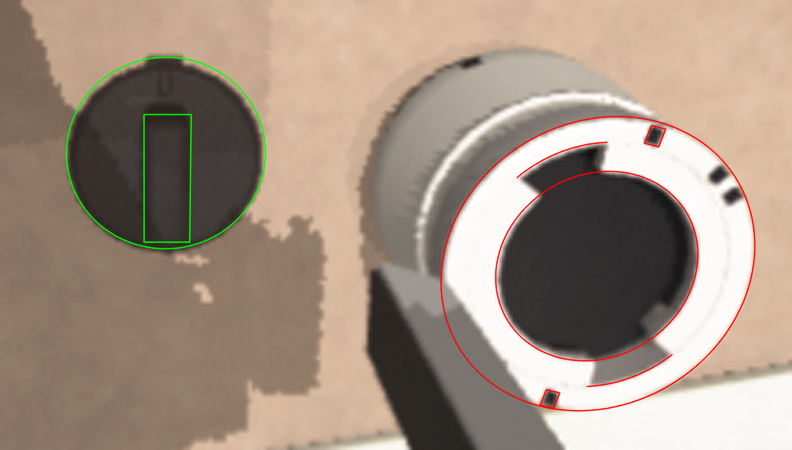

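View pics/t0o.png

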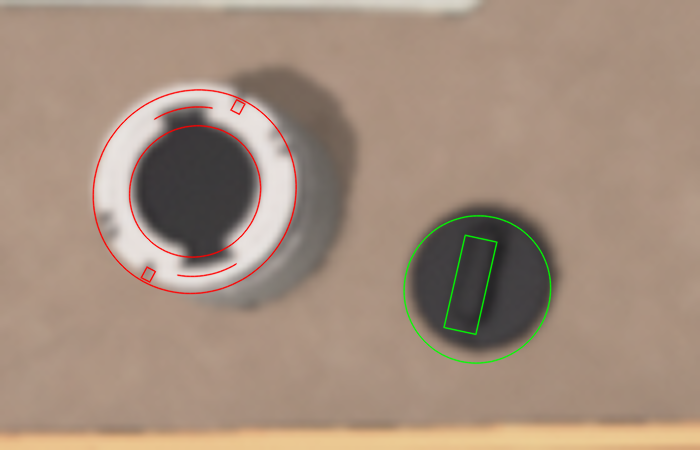

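```bash
python3 plan.py 0.4178 0.1275 0.12 2.898 3
```

```text
at [0.3908 0.1275 0.2084] [-3.1416e+00  1.0000e-04  2.9057e+00] d [ 0.027   0.     -0.0884] dyaw -0.0077
[[-8.7, 2.1, 29.5], [-8.7, 2.1, 29.5], [-8.7, 2.1, 29.5]] [np.float64(0.003), np.float64(0.003), np.float64(0.003)]
```

```bash
python3 -m creep '{"xyz":[[-8.7,2.1,29.5],[-8.7,2.1,29.5],[-8.7,2.1,29.5],[0,0,0],[0,0,0]],"spin":[0.003,0.003,0.003,0,0]}' 70
python3 - <<'E'
from ov import *
from station import ctrl
import pickle
o=ctrl.get_obs();m=ctrl.camera_model('wrist');im=ctrl.camera('wrist')
pickle.dump((o,m,im),open('w2.pkl','wb'))
print(o['ee_pos'],o['eef_rot'])
lc=np.array([.4178,.1275]);C=[(c,(0,255,0)) for c in lid(lc,-.243)]
draw(im,m,C,220,160,420,310,4,'w2.png',1.5)
E
```

```text
time_s: 3.12
ee_pos: [0.4181, 0.128, 0.121]
eef_rot: [3.141, 0.001, 2.898]
force: [0.3, -0.3, 0.9]
grip_width: 0.0698
[0.41810071 0.12795553 0.12101193] [3.14110744e+00 1.06152588e-03 2.89784625e+00]
```

View pics/w2.png

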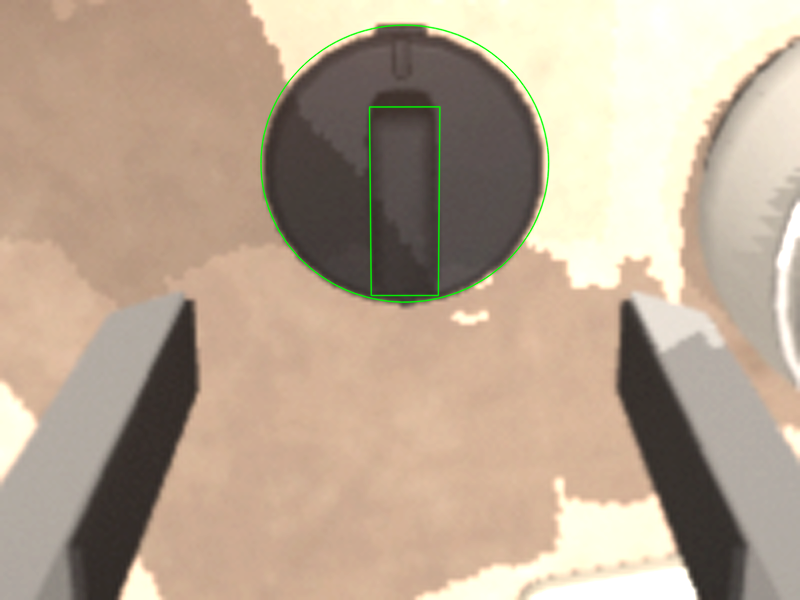

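```bash
python3 plan.py 0.4178 0.1275 0.0455 2.898 2
```

```text
at [0.4182 0.1281 0.1212] [3.1408e+00 1.7000e-03 2.8981e+00] d [-0.0004 -0.0006 -0.0757] dyaw -0.0001
[[0.1, -0.3, 37.8], [0.1, -0.3, 37.8]] [np.float64(0.0), np.float64(0.0)]
```

```bash
python3 -m creep '{"xyz":[[0.1,-0.3,30],[0.1,-0.3,30],[0,0,14],[0,0,0],[0,0,0]],"spin":[0,0,0,0,0]}' 40
```

```text
time_s: 3.8
ee_pos: [0.4182, 0.1279, 0.047]
eef_rot: [3.141, 0.001, 2.899]
force: [-0.1, 0.4, -0.4]
grip_width: 0.04
```

Clear of the cap at 25 mm tip height, so I'll lower 1 mm more and close.

```bash
python3 -m creep '{"xyz":[[0,0,1],[0,0,0],[0,0,0],[0,0,0],[0,0,0]],"spin":[0,0,0,0,0]}' 8 40;python3 -m creep '{"xyz":[[0,0,0],[0,0,0]],"spin":[0,0]}'
```

```text
time_s: 4.42
ee_pos: [0.4175, 0.1277, 0.0449]
eef_rot: [-3.142, -0.0, 2.899]
force: [-0.7, -0.6, -0.3]
grip_width: 0.0081
time_s: 4.68
ee_pos: [0.4175, 0.1277, 0.0448]
eef_rot: [3.142, 0.0, 2.899]
force: [0.5, 0.7, 0.5]
grip_width: 0.0083
```

The opening reads 8 mm on a 16 mm bar, which is wrong, so I'll look.

Run:
```python
from ov import *
from station import ctrl
im=ctrl.camera('wrist');it=ctrl.camera('top');s=ctrl.camera('side')
crop(im,200,120,440,320,3,'w3.png'); crop(it,230,180,350,270,5,'t3.png'); crop(s,250,180,330,240,8,'s3.png')
```

```text
(no output)
```

View pics/w3.png

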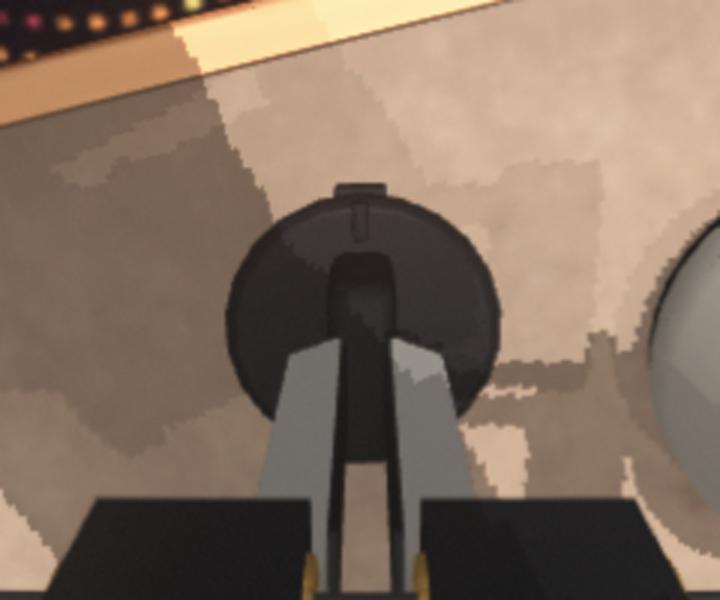

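View pics/s3.png

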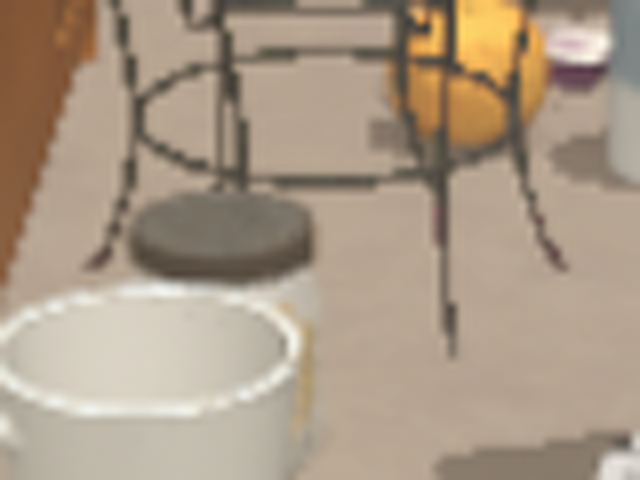

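Wrist view: the fingers, tips at about (340,345) and (392,345), straddle the bar, which spans x of about 330 to 395. To see whether the 8 mm reading is a real stop, I'll command a fully closed gripper.

```bash
python3 -m creep '{"xyz":[[0,0,0],[0,0,0],[0,0,0]],"spin":[0,0,0]}' 0 40;python3 -m creep '{"xyz":[[0,0,0],[0,0,0],[0,0,0]],"spin":[0,0,0]}' 0 10
python3 - <<'E'
from ov import *
from station import ctrl
im=ctrl.camera('wrist')
crop(im,200,120,440,320,3,'w4.png')
E
```

```text
time_s: 5.2
ee_pos: [0.4175, 0.1277, 0.0448]
eef_rot: [3.142, -0.0, 2.899]
force: [0.0, -0.5, -0.3]
grip_width: 0.0004
time_s: 5.58
ee_pos: [0.4175, 0.1277, 0.0448]
eef_rot: [-3.142, -0.0, 2.899]
force: [-0.5, 0.1, 0.3]
grip_width: 0.0005
```

View pics/w4.png

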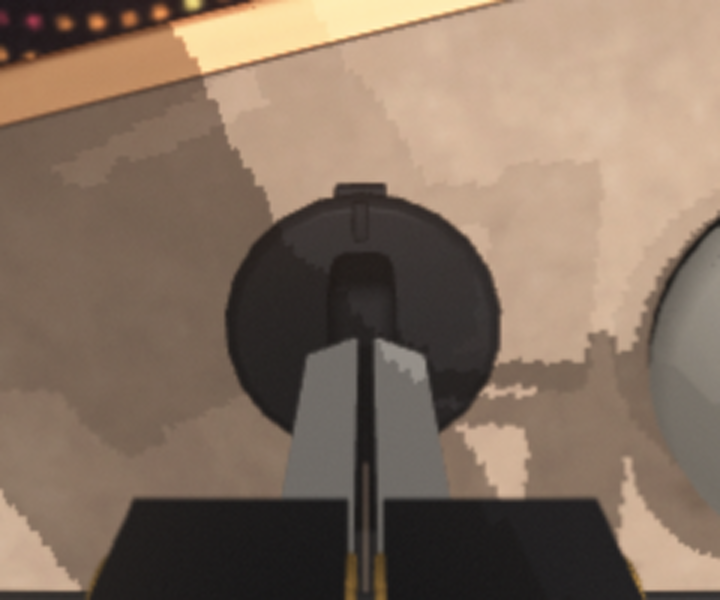

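Run:
```python
from ov import *
from station import ctrl
print(ctrl.tip_reach)
o=ctrl.get_obs();m=ctrl.camera_model('wrist');mt=ctrl.camera_model('top')
R=tool(o)
P=[o['ee_pos']+R.apply([x,0,z]) for x in(-.008,0,.008) for z in(.022,0,-.03)]
im=ctrl.camera('wrist')
for p,q in zip(P,proj(m,P)): print(p.round(4),q.round(1),((q-[200,120]+.5)*3-.5).round(0))
print(-m['R'].T@m['t'])
it=ctrl.camera('top');crop(it,190,170,350,270,5,'t4.png')
f=lambda P,s,x,y:[[ (u+.5)/s-.5+x,(v+.5)/s-.5+y] for u,v in P]
print(onz(mt,f([(483,278)],5,190,180),.02),onz(mt,f([(480,272)],5,190,180),.05))
```

```text
0.022
[0.4253 0.1258 0.0228] [321.3 239.4] [365. 359.]
[0.4253 0.1258 0.0448] [321.3 251.6] [365. 396.]
[0.4253 0.1258 0.0748] [321.4 273. ] [365. 460.]
[0.4175 0.1277 0.0228] [321.3 229.8] [365. 330.]
[0.4175 0.1277 0.0448] [321.3 241.2] [365. 365.]
[0.4175 0.1277 0.0748] [321.4 261.1] [365. 424.]
[0.4098 0.1297 0.0228] [321.3 220. ] [365. 301.]
[0.4098 0.1297 0.0448] [321.3 230.5] [365. 332.]
[0.4098 0.1297 0.0748] [321.4 249. ] [365. 388.]
[0.33739707 0.14737226 0.2352109 ]
[[0.42231075 0.12434791 0.02      ]] [[0.42292501 0.12260042 0.05      ]]
```

View pics/t4.png

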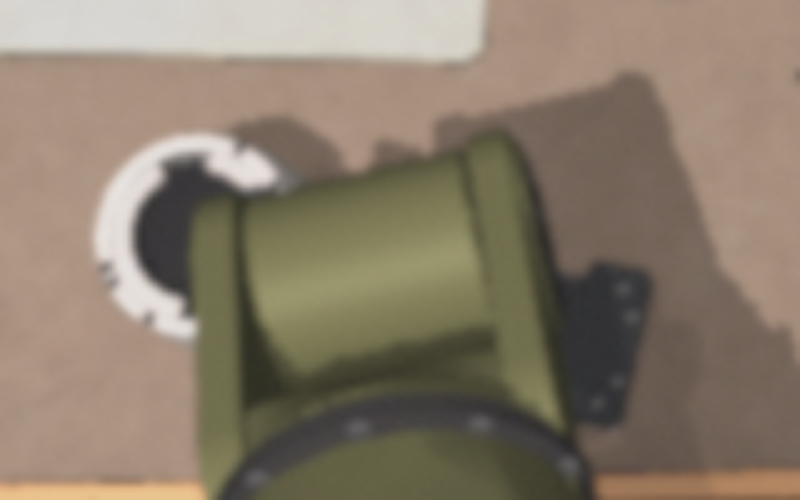

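Run:
```python
from ov import *
from station import ctrl
import pickle
o,m,im=pickle.load(open('w2.pkl','rb'));R=tool(o)
for x in(.008,-.008):
  for z in (.022,-.02):
    P=[o['ee_pos']+R.apply([x,y,z]) for y in(-.035,.035)]
    print(x,z,((proj(m,P)-[220,160]+.5)*4-.5).round(0).tolist())
ms=ctrl.camera_model('side');o=ctrl.get_obs()
print(proj(ms,[[.4178,.1275,.0],[.4178,.1275,.05],o['ee_pos'],[.46,.2513,.1]]))
im=ctrl.camera('wrist');m=ctrl.camera_model('wrist')
C=[(c,(0,255,0)) for c in lid(np.array([.4178,.1275]),-.243)]
draw(im,m,C,200,120,440,320,3,'w5.png',1.8)
s=ctrl.camera('side');cv2.imwrite('pics/s5.png',s[:,:,::-1])
```

```text
0.008 0.022 [[224.0, 241.0], [590.0, 241.0]]
0.008 -0.02 [[184.0, 330.0], [630.0, 330.0]]
-0.008 0.022 [[227.0, 319.0], [586.0, 319.0]]
-0.008 -0.02 [[189.0, 422.0], [625.0, 422.0]]
[[357.25584359 252.67537511]
 [358.46147086 235.40469018]
 [358.45245145 237.25840695]
 [348.01687765 240.25138622]]
```

View pics/w5.png

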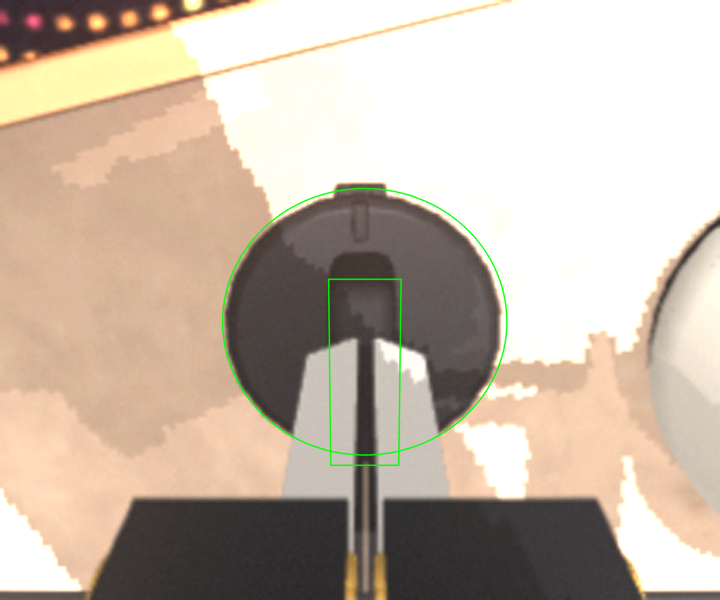

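View pics/s5.png

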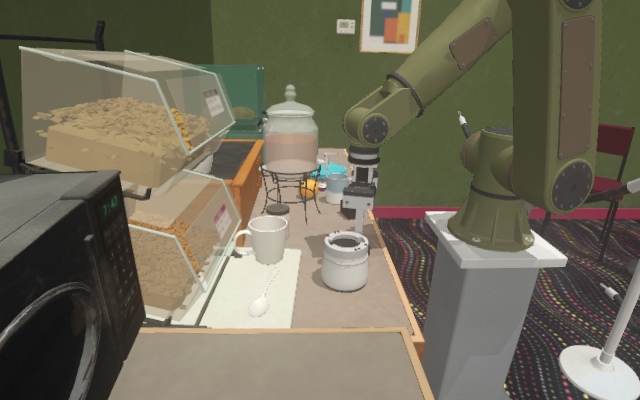

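The fingers shut completely over the bar without touching it. In the image the tips appear about 40 mm short of where the TCP frame puts them. I'll open and triangulate the tip corners, since the opening is known.

```bash
python3 -m creep '{"xyz":[[0,0,0],[0,0,0],[0,0,0],[0,0,0]],"spin":[0,0,0,0]}' 30
python3 - <<'E'
from ov import *
from station import ctrl
import pickle
o=ctrl.get_obs();m=ctrl.camera_model('wrist');im=ctrl.camera('wrist')
pickle.dump((o,m,im),open('w6.pkl','wb'))
a=cv2.convertScaleAbs(cv2.resize(im[180:330,220:420,::-1],None,fx=4,fy=4,interpolation=cv2.INTER_CUBIC),alpha=1.8)
cv2.imwrite('pics/w6.png',a)
E
```

```text
time_s: 6.32
ee_pos: [0.4176, 0.1277, 0.0449]
eef_rot: [3.142, 0.0, 2.899]
force: [-0.3, -0.9, 0.3]
grip_width: 0.03
```

View pics/w6.png

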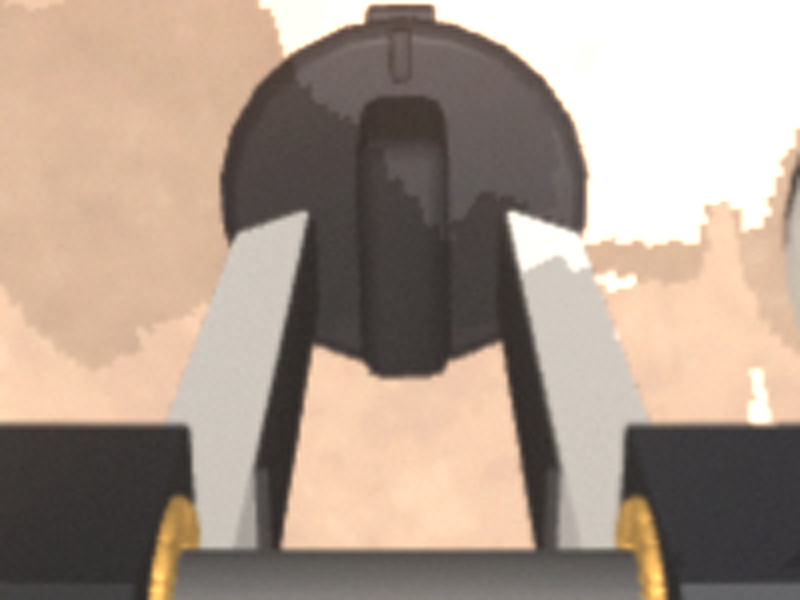

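```bash
cat > tip.py <<'E'
from ov import *
import pickle
from scipy.optimize import least_squares
def solve(f,s,x0,y0,Lp,Rp,w):
    o,m,_=pickle.load(open(f,'rb'));R=tool(o)
    q=(np.array([Lp,Rp],float)+.5)/s-.5+[x0,y0]
    def r(p): 
        P=[o['ee_pos']+R.apply([p[0],p[2]+sg*w/2,p[1]]) for sg in(-1,1)]
        return (proj(m,P)-q).ravel()
    k=least_squares(r,[0.008,0,0]);print(f,(k.x*1000).round(1),k.fun.round(1))
solve('w6.pkl',4,220,180,(308,211),(508,211),.030)
solve('w6.pkl',4,220,180,(317,305),(500,305),.030)
solve('w2.pkl',4,220,160,(186,293),(628,293),.0698)
solve('w2.pkl',4,220,160,(197,390),(618,390),.0698)
E
python3 tip.py
```

```text
w6.pkl [ 16.9 -25.7   0.1] [ 0. -0.  0.  0.]
w6.pkl [ -4.  -14.8   0.3] [-0.  0. -0. -0.]
w2.pkl [ 13.1 -17.3   0. ] [-0.  0. -0. -0.]
w2.pkl [ -5.8 -13.2   0.1] [-0.  0. -0. -0.]
```

Both openings put the tips 15–20 mm behind the TCP and about 4 mm off in tool x, so they hover just above the bar. I'll go down in small steps, watching the force and the view.

```bash
python3 -m creep '{"xyz":[[0,0,4],[0,0,4],[0,0,4],[0,0,4],[0,0,0]],"spin":[0,0,0,0,0]}' 36
python3 - <<'E'
from ov import *
from station import ctrl
import pickle
o=ctrl.get_obs();m=ctrl.camera_model('wrist');im=ctrl.camera('wrist')
pickle.dump((o,m,im),open('w7.pkl','wb'));print(o['ee_pos'],o['force'],o['grip_width'])
a=cv2.convertScaleAbs(cv2.resize(im[160:330,200:440,::-1],None,fx=3.3,fy=3.3,interpolation=cv2.INTER_CUBIC),alpha=1.8)
cv2.imwrite('pics/w7.png',a)
E
```

```text
time_s: 7.0
ee_pos: [0.4173, 0.1277, 0.0285]
eef_rot: [-3.141, -0.001, 2.899]
force: [0.2, -0.4, 0.5]
grip_width: 0.0364
[0.41734892 0.12771078 0.02853322] [ 0.17873797 -0.44383211  0.54839133] 0.03642002776852458
```

View pics/w7.png

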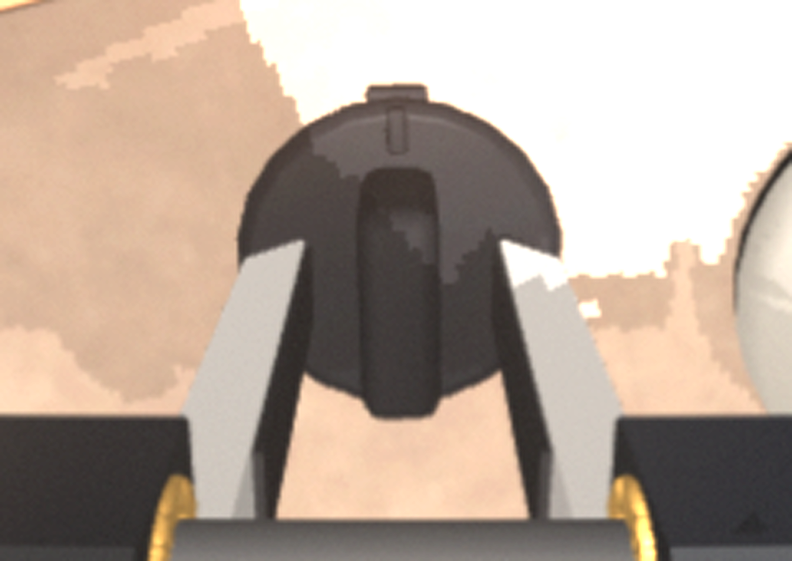

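```bash
python3 -m creep '{"xyz":[[-2,0,4],[-2,0,4],[0,0,4],[0,0,0]],"spin":[0,0,0,0]}'; python3 -m creep '{"xyz":[[0,0,2],[0,0,2],[0,0,0]],"spin":[0,0,0]}'
python3 - <<'E'
from ov import *
from station import ctrl
import pickle
o=ctrl.get_obs();m=ctrl.camera_model('wrist');im=ctrl.camera('wrist')
pickle.dump((o,m,im),open('w8.pkl','wb'));print(o['ee_pos'],o['force'],o['grip_width'])
a=cv2.convertScaleAbs(cv2.resize(im[160:330,200:440,::-1],None,fx=3.3,fy=3.3,interpolation=cv2.INTER_CUBIC),alpha=1.8)
cv2.imwrite('pics/w8.png',a)
E
```

```text
time_s: 7.55
ee_pos: [0.4212, 0.1267, 0.0165]
eef_rot: [-3.141, -0.001, 2.899]
force: [-0.5, 0.7, 0.5]
grip_width: 0.0361
time_s: 7.92
ee_pos: [0.4213, 0.1268, 0.0127]
eef_rot: [-3.141, -0.0, 2.899]
force: [-0.1, -0.3, -0.2]
grip_width: 0.0359
[0.4213129  0.1267683  0.01271096] [-0.0827692  -0.34715569 -0.20696629] 0.035948234617008135
```

View pics/w8.png

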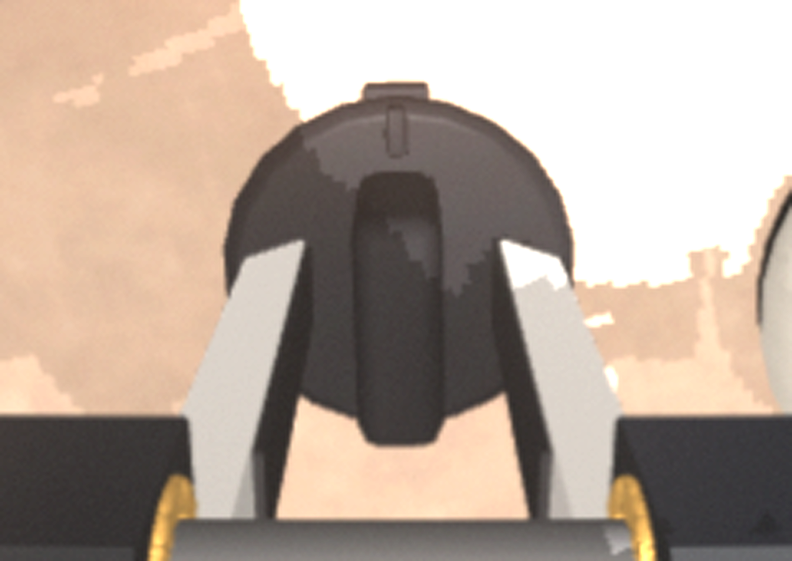

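```bash
python3 -m creep '{"xyz":[[0,0,2],[0,0,2],[0,0,0],[0,0,0]],"spin":[0,0,0,0]}'; python3 -m creep '{"xyz":[[0,0,0],[0,0,0],[0,0,0],[0,0,0]],"spin":[0,0,0,0]}' 0 30;  python3 - <<'E'
from ov import *
from station import ctrl
import pickle
o=ctrl.get_obs();m=ctrl.camera_model('wrist');im=ctrl.camera('wrist')
pickle.dump((o,m,im),open('w9.pkl','wb'));print(o['ee_pos'],o['force'],o['grip_width'])
a=cv2.convertScaleAbs(cv2.resize(im[160:330,200:440,::-1],None,fx=3.3,fy=3.3,interpolation=cv2.INTER_CUBIC),alpha=1.8)
cv2.imwrite('pics/w9.png',a)
E
```

```text
time_s: 8.48
ee_pos: [0.4214, 0.1268, 0.0088]
eef_rot: [-3.142, -0.0, 2.899]
force: [0.1, -0.0, 0.5]
grip_width: 0.0358
time_s: 8.98
ee_pos: [0.4214, 0.1268, 0.0089]
eef_rot: [3.142, -0.0, 2.899]
force: [0.4, 0.0, 0.3]
grip_width: 0.0158
[0.42141862 0.12675589 0.00888284] [0.4320422  0.04199285 0.26944866] 0.015754868786602406
```

View pics/w9.png

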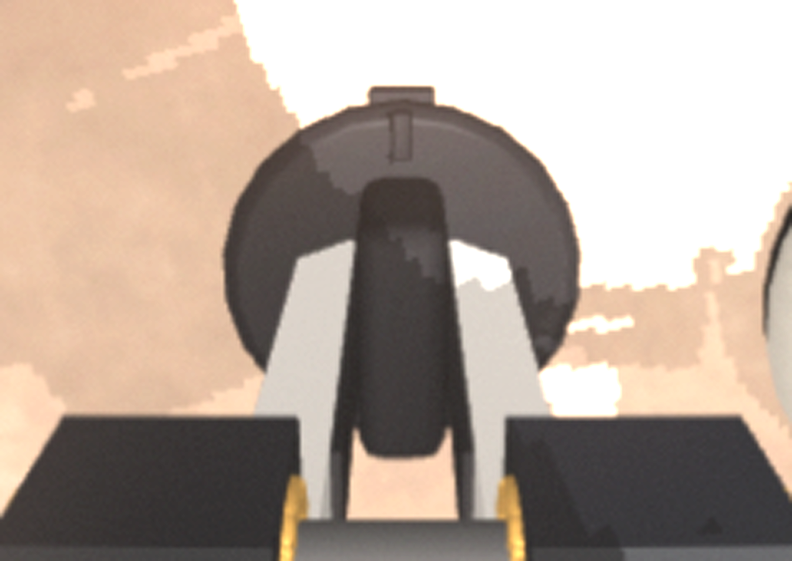

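Gripped now: the opening is 15.8 mm and the bar is square between the pads. The real tips are about 38 mm behind the stated TCP, so I'll work with relative moves from here. Lifting.

```bash
python3 -m creep '{"xyz":[[0,0,-15],[0,0,-35],[0,0,-45],[0,0,-35],[0,0,0]],"spin":[0,0,0,0,0]}';python3 -m creep '{"xyz":[[0,0,0]],"spin":[0]}'
python3 - <<'E'
from ov import *
from station import ctrl
import pickle
o=ctrl.get_obs();m=ctrl.camera_model('wrist');im=ctrl.camera('wrist')
pickle.dump((o,m,im),open('w10.pkl','wb'));print(o['ee_pos'],o['eef_rot'],o['force'],o['grip_width'])
s=ctrl.camera('side');t=ctrl.camera('top')
pickle.dump((s,t),open('st10.pkl','wb'))
ms=ctrl.camera_model('side');print(proj(ms,[[.418,.1275,.166],[.4603,.2513,.0995]]))
cv2.imwrite('pics/w10.png',im[:,:,::-1])
crop(s,280,150,420,300,4,'s10.png')
E
```

```text
time_s: 9.65
ee_pos: [0.4225, 0.1271, 0.1419]
eef_rot: [3.139, 0.005, 2.899]
force: [0.6, -0.9, -1.8]
grip_width: 0.0158
time_s: 9.78
ee_pos: [0.421, 0.1267, 0.1386]
eef_rot: [-3.141, -0.0, 2.899]
force: [-0.1, -0.5, -1.9]
grip_width: 0.0158
[0.42100463 0.12669229 0.13855115] [-3.14135845e+00 -4.65462528e-04  2.89885703e+00] [-0.11934082 -0.54101689 -1.85754179] 0.01584408687738169
[[361.30975325 192.52312674]
 [347.8674507  240.45610372]]
```

View pics/w10.png

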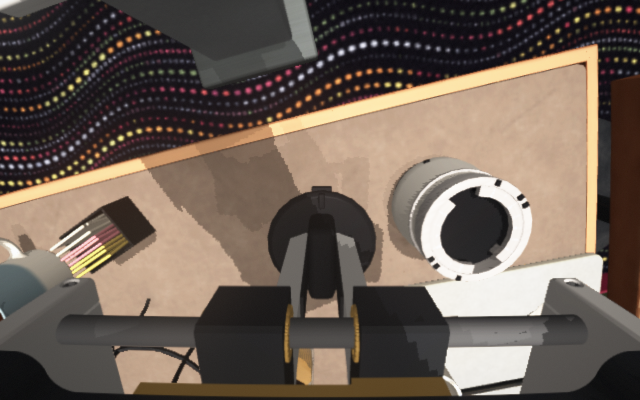

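View pics/s10.png

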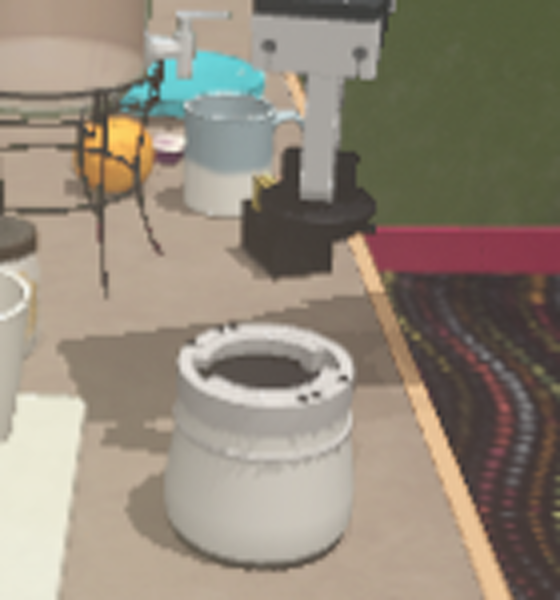

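Run:
```python
from ov import *
import pickle
o,m,im=pickle.load(open('w10.pkl','rb'))
lc=np.array([.4174,.1274])
C=[(c,(0,255,0)) for c in lid(lc,-.243,.1297)]+[(c,(0,0,255)) for c in mouth(np.array([.4603,.2513]),.170)]
draw(im,m,C,380,130,560,300,4,'w10m.png')
draw(im,m,C,250,170,390,310,5,'w10l.png',1.8)
```

```text
(no output)
```

View pics/w10m.png

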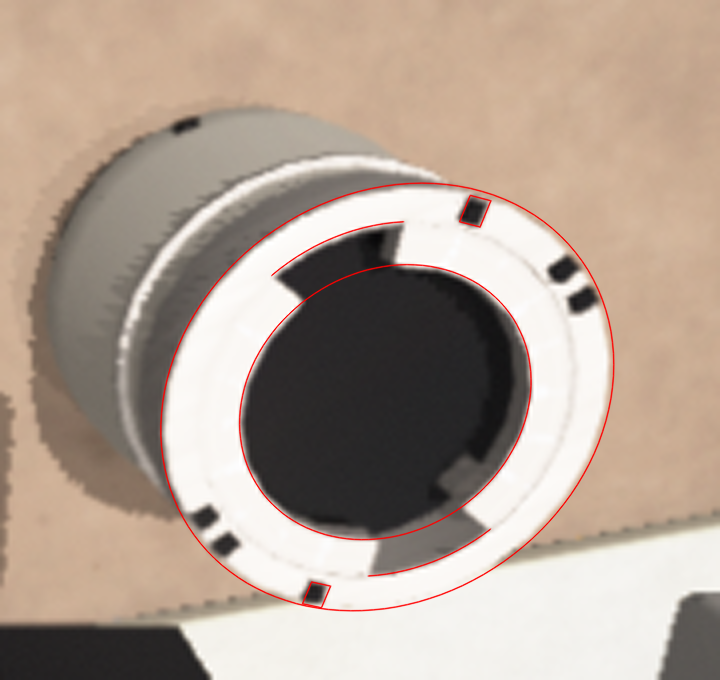

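View pics/w10l.png

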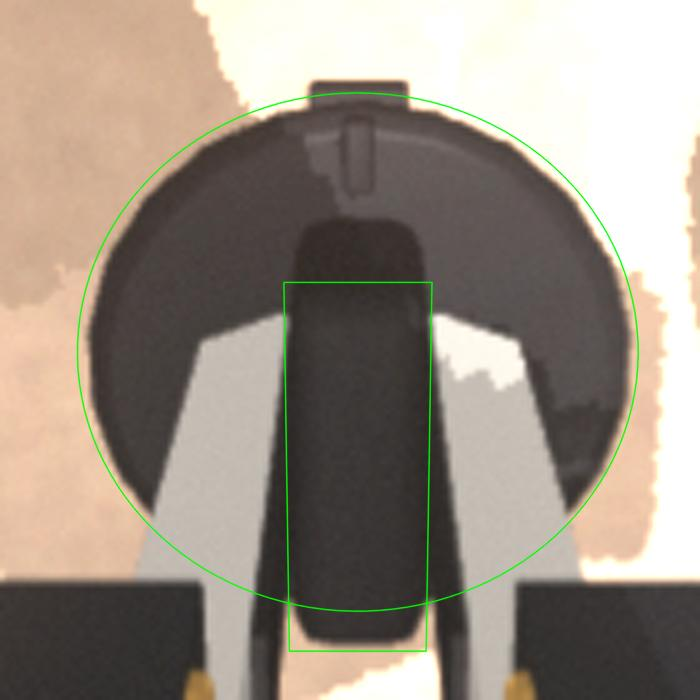

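Run:
```python
from ov import *
import pickle
o,m,im=pickle.load(open('w10.pkl','rb'))
lc=np.array([.4174,.1274]);zu=.1297;a=-.243
C=[(c,(0,255,0)) for c in (circ(lc,.037,zu+.0145),circ(lc,.037,zu+.0175),rect(lc,a,.046,.016,zu+.05),rect(lc,a,.073,.014,zu+.005),rect(lc,a,.046,.016,zu+.02))]
draw(im,m,C,250,170,390,310,5,'w10l.png',1.8)
```

```text
(no output)
```

View pics/w10l.png

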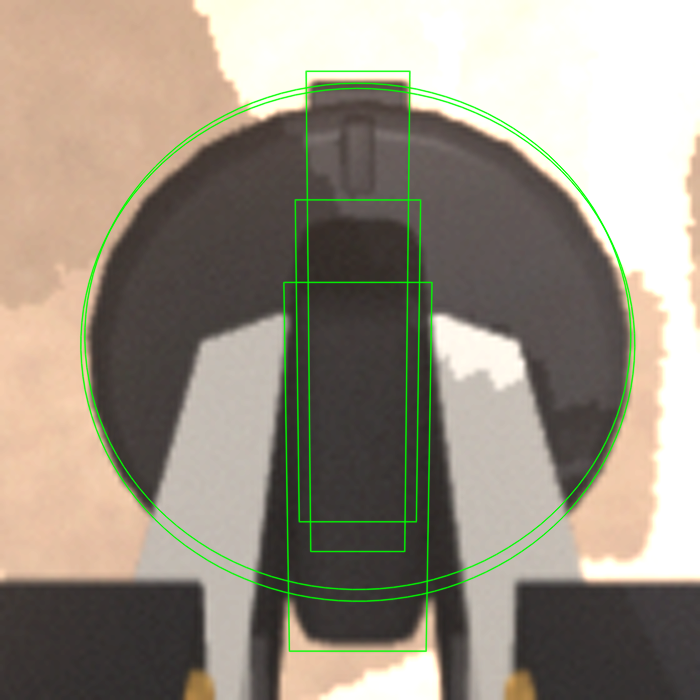

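Run:
```python
from ov import *
import pickle
for f,zu,n in(('w9.pkl',0,'w9o.png'),('w10.pkl',.1257,'w10p.png')):
    o,m,im=pickle.load(open(f,'rb'));R=tool(o)
    lc=(o['ee_pos']+R.apply([.0027,0,0]))[:2];a=-.243
    print(lc)
    C=[(c,(0,255,0)) for c in (circ(lc,.037,zu+.0145),circ(lc,.037,zu+.0175),rect(lc,a,.046,.016,zu+.05),rect(lc,a,.073,.014,zu+.005),rect(lc,a,.046,.016,zu+.02))]
    draw(im,m,C,250,170,390,310,5,n,1.8)
```

```text
[0.41879788 0.12740527]
[0.41838378 0.12734126]
```

View pics/w9o.png

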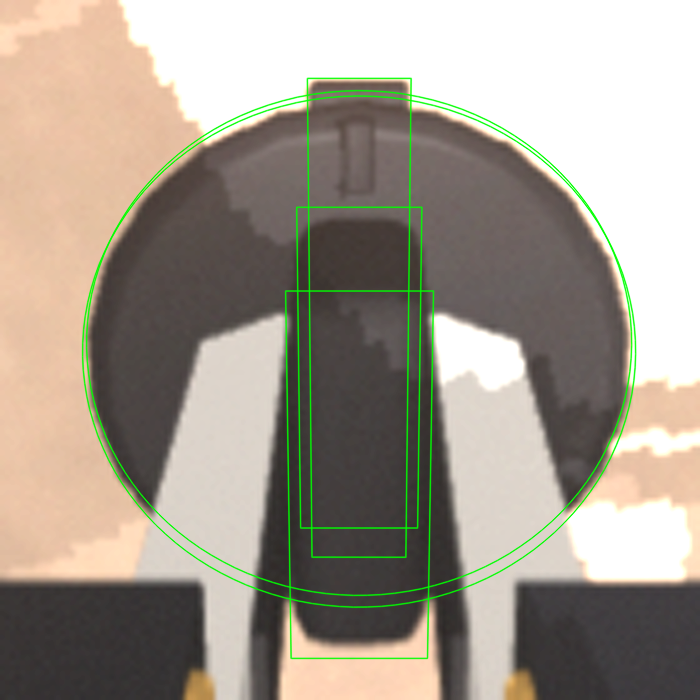

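View pics/w10p.png

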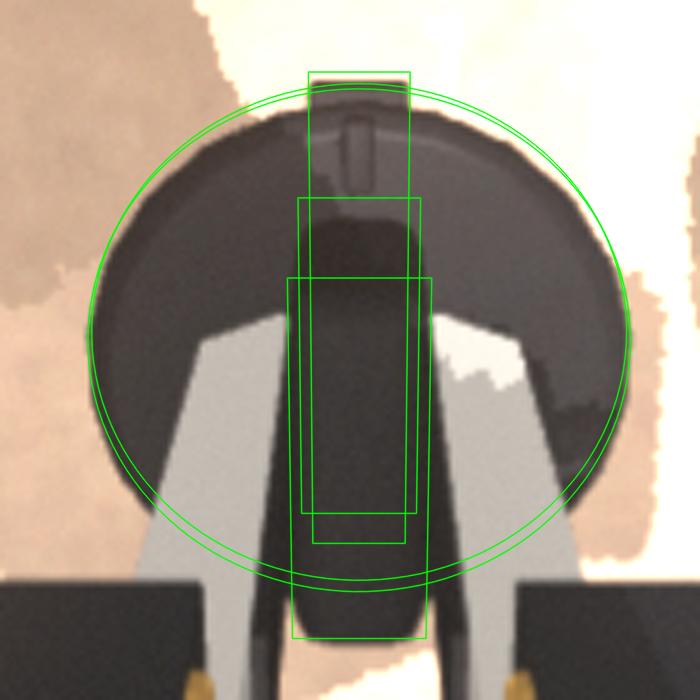

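```bash
python3 plan.py 0.4628 0.2517 0.130 -2.9716 4
```

```text
at [0.4209 0.1267 0.138 ] [-3.1408e+00 -1.6000e-03  2.8988e+00] d [ 0.0419  0.125  -0.008 ] dyaw 0.4128
[[-2.7, 32.9, 2.0], [-6.0, 32.4, 2.0], [-9.3, 31.6, 2.0], [-12.5, 30.5, 2.0]] [np.float64(-0.103), np.float64(-0.103), np.float64(-0.103), np.float64(-0.103)]
```

```bash
python3 -m creep '{"xyz":[[-2.7,32.9,2],[-6,32.4,2],[-9.3,31.6,2],[-12.5,30.5,2],[0,0,0]],"spin":[-0.103,-0.103,-0.103,-0.104,0]}';python3 -m creep '{"xyz":[[0,0,0],[0,0,0]],"spin":[0,0]}'
python3 - <<'E'
from ov import *
from station import ctrl
import pickle
o=ctrl.get_obs();m=ctrl.camera_model('wrist');im=ctrl.camera('wrist')
s=ctrl.camera('side');t=ctrl.camera('top')
pickle.dump((o,m,im,s,t),open('w11.pkl','wb'));print(o['ee_pos'],o['eef_rot'],o['force'],o['grip_width'])
C=[(c,(0,0,255)) for c in mouth(np.array([.4603,.2513]),.170)]
draw(im,m,C,200,130,440,310,3.3,'w11.png',1)
crop(s,280,170,420,300,4,'s11.png')
E
```

```text
time_s: 10.55
ee_pos: [0.463, 0.253, 0.1295]
eef_rot: [-3.141, -0.002, -2.969]
force: [-0.4, 0.0, -1.4]
grip_width: 0.0157
time_s: 10.8
ee_pos: [0.4632, 0.2511, 0.1308]
eef_rot: [-3.141, -0.0, -2.973]
force: [-0.2, -0.6, -1.7]
grip_width: 0.0157
[0.4631622  0.25106077 0.13079322] [-3.14145205e+00 -3.01091567e-04 -2.97292647e+00] [-0.22348317 -0.61216627 -1.69071092] 0.01565125881604737
```

View pics/w11.png

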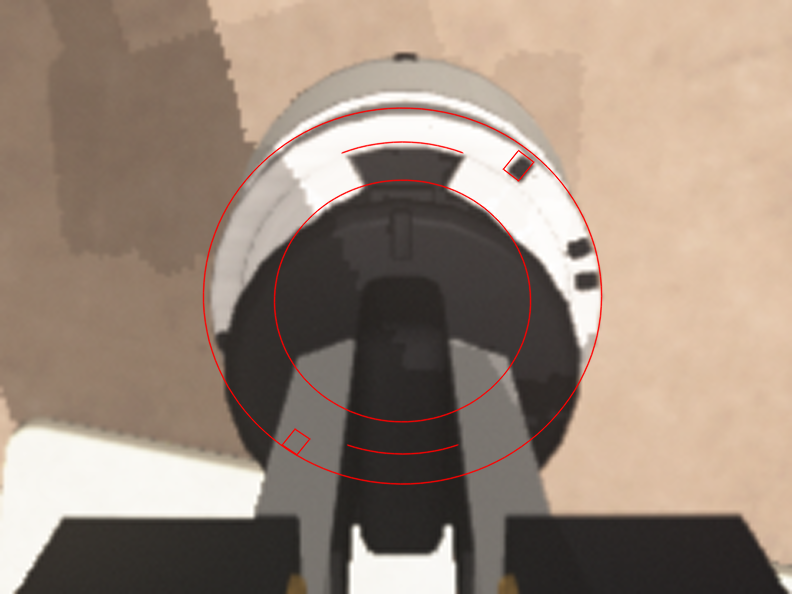

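View pics/s11.png

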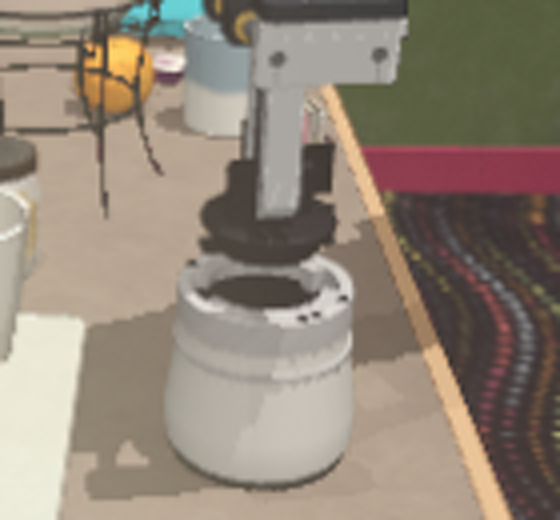

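Run:
```python
from ov import *
import pickle
o,m,im,s,t=pickle.load(open('w11.pkl','rb'))
C=[(c,(0,0,255)) for c in mouth(np.array([.4603,.2513]),.170)]
draw(im,m,C,250,140,400,250,5.3,'w11b.png',1)
print(-m['R'].T@m['t'])
```

```text
[0.38185809 0.23762079 0.32118489]
```

View pics/w11b.png

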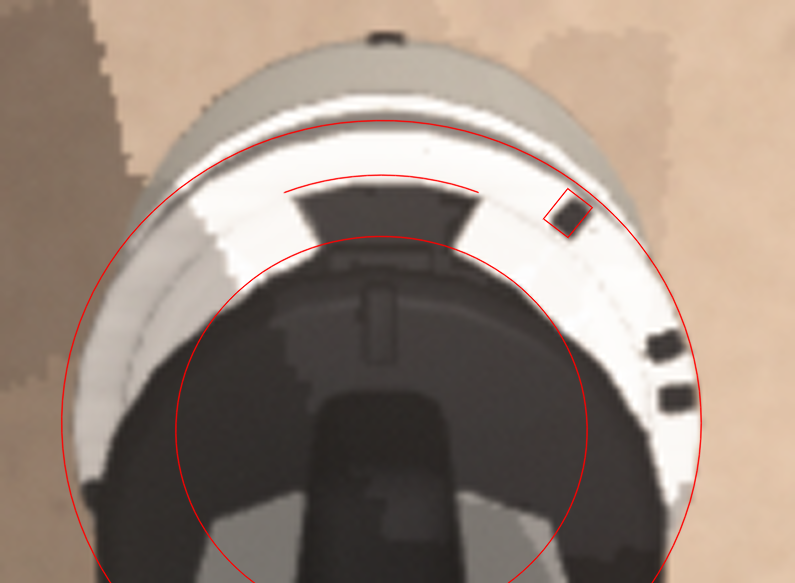

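The close view puts the lid (lug centre at column 380) about 1 mm to the left of the mouth (ring and notch centre at column 388). Angle and x agree, and the side view confirms x. So I'll shift 1 mm along tool y and go down.

```bash
python3 -m creep '{"xyz":[[0,1,6],[0,0,6],[0,0,5],[0,0,0],[0,0,0]],"spin":[0,0,0,0,0]}';python3 -m creep '{"xyz":[[0,0,2],[0,0,2],[0,0,2],[0,0,0]],"spin":[0,0,0,0]}'
```

```text
time_s: 11.58
ee_pos: [0.4632, 0.2528, 0.1139]
eef_rot: [3.142, 0.0, -2.971]
force: [0.5, 0.0, -1.2]
grip_width: 0.0162
time_s: 12.08
ee_pos: [0.4631, 0.2527, 0.1077]
eef_rot: [-3.142, -0.0, -2.971]
force: [0.4, -0.7, -1.4]
grip_width: 0.0154
```

```bash
python3 -m creep '{"xyz":[[0,-0.5,1],[0,0,2],[0,0,2],[0,0,0]],"spin":[0,0,0,0]}';python3 -m creep '{"xyz":[[0,0,2],[0,0,2],[0,0,0]],"spin":[0,0,0]}'
```

```text
time_s: 12.58
ee_pos: [0.4632, 0.2523, 0.1027]
eef_rot: [-3.142, -0.0, -2.971]
force: [0.1, 0.8, -1.0]
grip_width: 0.0162
time_s: 12.95
ee_pos: [0.4631, 0.2522, 0.0987]
eef_rot: [-3.141, -0.0, -2.971]
force: [0.3, -0.2, -1.3]
grip_width: 0.0157
```

```bash
python3 -m creep '{"xyz":[[0,0,1.5],[0,0,1.5],[0,0,0],[0,0,0]],"spin":[0,0,0,0]}';python3 -m creep '{"xyz":[[0,0,1],[0,0,0.5],[0,0,0],[0,0,0]],"spin":[0,0,0,0]}'; python3 -c "
from station import ctrl
o=ctrl.get_obs();print(o['ee_pos'],o['force'],o['moment'])"
```

```text
time_s: 13.45
ee_pos: [0.4632, 0.2523, 0.0959]
eef_rot: [3.142, 0.0, -2.971]
force: [0.3, 0.0, -1.4]
grip_width: 0.0156
time_s: 13.95
ee_pos: [0.4633, 0.2524, 0.0949]
eef_rot: [3.142, 0.0, -2.971]
force: [-1.2, -2.1, 5.6]
grip_width: 0.0157
[0.46332252 0.25235384 0.0948761 ] [-1.1770309  -2.11778282  5.63468398] [-0.17432643  0.34535391 -0.0191819 ]
```

Contact came at the height predicted for the seat. Checking visually before the twist.

Run:
```python
from ov import *
from station import ctrl
im=ctrl.camera('wrist');s=ctrl.camera('side')
a=np.hstack([cv2.resize(s[170:290,290:410],(450,450),interpolation=3),cv2.resize(im[150:280,270:380],(340,402),interpolation=3)[:, :] if 0 else cv2.resize(im[150:280,250:360],(350,450),interpolation=3)])
cv2.imwrite('pics/c12.png',a[:,:,::-1])
```

```text
(no output)
```

View pics/c12.png

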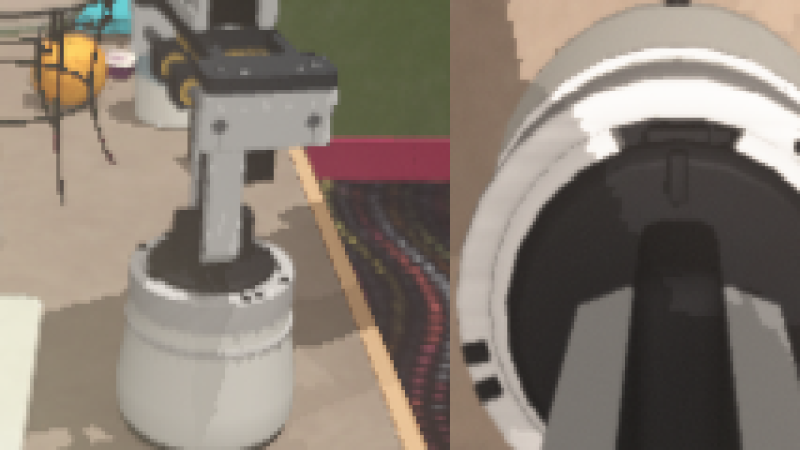

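The side view shows the cap down within the collar, and the wrist view shows the front lug below the notch, in the middle. Now twist clockwise (positive spin about the downward tool z), shifting slightly because the lid axis is 2.7 mm from the TCP axis.

```bash
python3 -m creep '{"xyz":[[0,0,0],[0,0,0.2],[0,-0.2,0],[0,-0.2,0],[0,0,0]],"spin":[0,0,0.08,0.08,0]}' 0 50;python3 -m creep '{"xyz":[[0,-0.2,0],[0,-0.2,0],[0,0,0]],"spin":[0.08,0.08,0]}';python3 -c "
from station import ctrl
o=ctrl.get_obs();print(o['ee_pos'],o['force'],o['moment'])"
```

```text
time_s: 14.68
ee_pos: [0.4638, 0.2521, 0.0949]
eef_rot: [3.141, 0.002, -3.133]
force: [0.2, -0.6, 4.8]
grip_width: 0.0156
time_s: 15.05
ee_pos: [0.4638, 0.2518, 0.0949]
eef_rot: [3.141, 0.001, 2.991]
force: [1.3, 0.5, 5.5]
grip_width: 0.0158
[0.4637976  0.25177321 0.09488432] [1.33389915 0.49499888 5.47913313] [ 0.06038268 -0.09459841  0.07522817]
```

```bash
python3 -m creep '{"xyz":[[0,-0.2,0],[0,-0.2,0],[0,-0.2,0],[0,-0.2,0],[0,0,0]],"spin":[0.08,0.08,0.08,0.08,0]}';python3 -m creep '{"xyz":[[0,0,0],[0,0,0]],"spin":[0.01,0]}'
python3 - <<'E'
from ov import *
from station import ctrl
o=ctrl.get_obs();print(o['ee_pos'],o['eef_rot'],o['force'],o['moment'],o['joint_vel'].round(3))
im=ctrl.camera('wrist');m=ctrl.camera_model('wrist');s=ctrl.camera('side')
C=[(c,(0,0,255)) for c in mouth(np.array([.4603,.2520]),.170)]
draw(im,m,C,230,130,410,270,4.2,'w13.png',1.3)
crop(s,290,170,410,290,4,'s13.png')
E
```

```text
time_s: 15.68
ee_pos: [0.4637, 0.2514, 0.0949]
eef_rot: [3.139, 0.001, 2.673]
force: [1.2, 4.7, 5.5]
grip_width: 0.016
time_s: 15.92
ee_pos: [0.4637, 0.2514, 0.0949]
eef_rot: [3.139, 0.001, 2.664]
force: [1.2, 4.1, 6.5]
grip_width: 0.0158
[0.46368374 0.25139749 0.09490052] [3.13937240e+00 1.08245274e-03 2.66434180e+00] [1.22641445 4.12962473 6.52428737] [ 0.93050382 -0.43230332  0.08920148] [-0.001  0.003 -0.     0.001 -0.    -0.004]
```

View pics/w13.png

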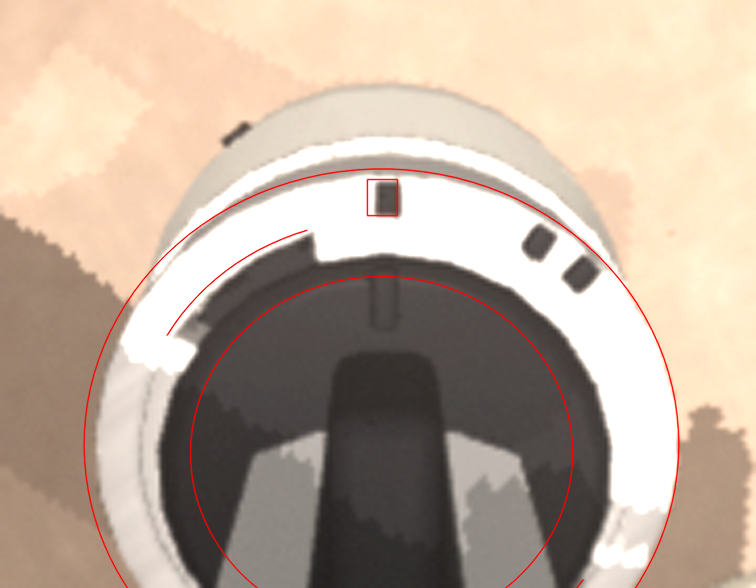

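View pics/s13.png

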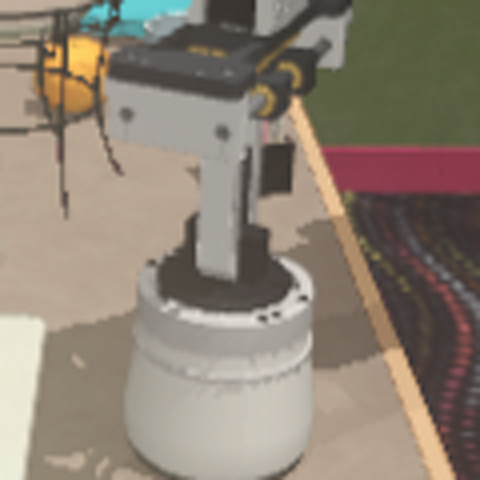

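The cap's pointer (column 384) lines up with the single mark (column 387). The change in wrist moment, about 0.11 N m, matches the spring at 0.5 rad. I'll let it settle, then hand in.

```bash
python3 -m creep '{"xyz":[[0,0,0],[0,0,0],[0,0,0]],"spin":[0,0,0]}'; python3 -c "
from station import ctrl
o=ctrl.get_obs();print(o['eef_rot'],o['force'],o['moment'],o['joint_vel'].round(3));print(ctrl.hand_in())"
```

```text
time_s: 16.4
ee_pos: [0.4637, 0.2514, 0.0949]
eef_rot: [3.139, 0.001, 2.664]
force: [1.7, 3.9, 6.2]
grip_width: 0.016
[3.13932605e+00 1.12765363e-03 2.66448350e+00] [1.67626509 3.92179931 6.22004105] [ 0.88301163 -0.39755183  0.13872586] [-0.001  0.001  0.001 -0.     0.001  0.001]
the job is handed in; nothing more can be done
None
```

The lid is in the grinder and turned to the single marks. I handed the job in at about 16.4 s, still gripping it; no verdict was reported.

**What I did:** I gripped the lid's bar, lifted it over the grinder and lowered it through the notches. It touched down at the predicted seat height with about 5.6 N. I then twisted it clockwise by about 0.65 rad and held it there.

**Last checks:**
- **Angle:** the lid's pointer lines up with the single mark within about 1 pixel. The tool had turned 0.648 rad.
- **Spring:** the wrist moment read about 0.11–0.16 N m above its value before the twist. The spring's stated torque at 0.5 rad is 0.11 N m. I could not read the ring angle directly.
- **Hold:** the grip was at 50 N with the opening at 16 mm, the width of the bar. The joints were still, and the wrist force was about 7.5 N.
- **Bystanders:** nothing touched them that I saw, but I did not measure their positions again at the end.

**What disagreed:**
- **First grasp missed:** the fingers closed completely just above the bar. In the wrist pictures the fingertips sat about 38 mm short of the stated TCP and tip distances. I then lowered by what the camera showed, using relative moves, and the second grasp held.
- **Cameras:** the top and wrist cameras differed by 2–5 mm on position, and close up the wrist view was about 2% off in scale. I used the wrist camera and corrected by 1 mm above the mouth.

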